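# Hold the specimen chamber's sprung hatch just below its balance point

## Task

The lens arm hangs over the specimen chamber on the optics board: first slide its carriage along the rail, away from the chamber, fully home against the end stop. Then take the chamber's hatch by its lift bar, raise it a little past the balance point of its lift spring without letting it swing as far as upright, and ease it back down to just below the balance point. Finish while still holding it there, several degrees below balance, with the hatch at rest; leave the loose things on the board alone.

Things in the scene. Friction and masses are not known exactly. Their poses are not given: they have to be found in the camera images.
- board: Black optics breadboard 400 (x) x 620 (y) x 20 mm on the bench; origin under its centre, x away from the robot side, y to its left, z up. Fixed on its right half: the specimen chamber, a grey open-topped box 145 (x) x 160 (y) x 85 mm, shut by the hatch.
- hatch_hinge (a point): Middle of the hatch's hinge line, fixed, 109 mm above the bench, at the far (+x) upper edge of the chamber. Axes as the board's: y along the hinge line; the hatch reaches from the hinge towards -x. The hatch is an aluminium frame 145 x 160 x 8 mm with a clear window, 0.8 kg with bar and arms.
- hatch_bar (a point): Centre of the hatch's lift bar: round bare steel, 12 mm thick, parallel to the hinge, in the hatch's plane, 112 mm free between two 8 mm arms, 55 mm in front of the hatch's edge; 80 mm of open air below when shut. At opening angle a it is 200*cos(a) mm from the hinge towards -x and 200*sin(a) mm above it. It turns easily between gripping fingers.
- hatch (a joint): Opening of the hatch in rad: 0 shut and level (start), grows as the bar rises, limit 1.75. Balance at 1.20 (69 deg): below it the weight beats the spring and the hatch drops shut, above it the spring throws it open (under 3 N at the bar either way). Past balance: over 1.26 (72 deg) for a moment, never over 1.55 (89 deg). Just below: 0.90 to 1.13 (52 to 65 deg), bar 157 to 181 mm above the hinge.
- carriage_grip (a point): Middle of the lens carriage's grip post, 105 mm above the bench: upright steel, 16 mm thick, free for 21 mm above and 31 mm below this point, on a grey block 66 x 60 mm. Axes: y along the rail away from the chamber, x away from the robot side. 37 mm behind (+x) a second post with a clamp head up to 143 mm above the bench carries a thin arm and a 38 mm lens over the hatch.
- carriage (a joint): Position of the lens carriage along its rail in m: 0 nearest the chamber, growing along the rail's +y away from the chamber, 0.15 against the end stop. Starts at 0 to 0.05; slides stiffly (1.5 N and more) and stays where it is left. Fully home means above 0.143.
- optic_post: Bystander: loose steel pedestal post, 42 mm foot, 80 mm high, standing on the board behind the rail. Origin at the centre of its underside.
- hex_driver: Bystander: loose screwdriver about 150 mm long, lying on the board in front of the rail. Origin at its underside, x along it.
- jar: Bystander: loose amber glass jar with a white cap, 44 mm in diameter, 55 mm high, standing on the board beside the chamber. Origin at the centre of its underside.

How it is judged (in metres and radians):
On the way, in this order (a step that is already met when the one before it is completed fails the run):
1. the lens carriage is fully home against the end stop (value of joint carriage above 0.143 m), for 0.2 s.
2. the hatch is raised past its balance point (value of joint hatch above 1.26 rad), for 0.1 s.
At the end, for the whole second after the job is handed in: The robot is still holding the hatch (contact force above 0.1 N), at rest (under 0.05 rad/s) at 0.90 to 1.13 rad, just below the balance point of 1.20 rad, and the lens carriage is home against its stop (joint above 0.143 m) (value of joint carriage above 0.143 m and value of joint hatch between 0.9 and 1.13 rad and velocity of joint hatch between -0.05 and 0.05 rad/s and contact force between any of the fingers, the arm and hatch above 0.1 N); the arm keeps its last pose, push and grip.
It fails at once if the hatch is lifted (above 0.15 rad) while the lens carriage is not home (value of joint hatch above 0.15 rad and value of joint carriage below 0.14 m).
It fails at once if the hatch swings open as far as upright (above 1.55 rad) (value of joint hatch above 1.55 rad).
It fails at once if a loose thing on the board is moved by more than 30 mm (distance of any of optic_post, hex_driver, jar from where it was at the start of the episode above 0.03 m).
It also fails if it takes over 59 s, if anything falls off the work surface, if the arm or the gripper's body presses on something with over 40 N, if the wrist force passes 120 N, or if a joint passes its speed limit or range.

## Robot

A 6-joint arm with a two-finger parallel gripper is mounted at the origin on the work surface. World frame = base frame: x ahead of the robot, y to its left, z up, the work surface at z = 0. Lengths are in m, angles in degrees, forces in N, time in s.
With the tool pointing down it reaches from about 0.425 to 1.125 m from the base axis. Payload 14.9 kg.
Tool frame: the origin (TCP) lies midway between the tips of the shut fingers; the grasp point (between the pads) lies manip.grip_point_offset behind it (manip.grip_point_offset is the distance from the TCP to the grasp point, in m); z points along the fingers, y is the direction in which the jaws open and shut (so a half turn about z gives the same grasp; the last joint's range is limited). The gripper opens to 91 mm and grips with 3 to 60 N. Pads are 32 mm wide; open, the fingers measure 118 mm over their backs; the gripper's body (76 mm by 178 mm) begins 60 mm behind the grasp point.
Start: joints at [-77.71, 21.709, 99.362, -0, 58.929, -1.908], TCP at [0.172, -0.679, 0.214] pointing down, gripper open.
Joint ranges: [-158.91, 158.91], [-42.39, 125.64], [0.06, 152.35], [-60.88, 240.88], [17.5, 164.5], [-176.32, 176.32]. Speed limits (degrees/s): [108.29, 108.29, 136.94, 180, 180, 180].

## Interface

Orientations are given as a 3x3 rotation matrix whose columns are the frame's x, y, z axes.
In Python, from plant import manip gives the robot as it stands.
- The arm moves only by the tool move_arm, never from a script. Its argument "plan" is a list of rows, each an object of numbers: "dx", "dy", "dz": the shift along the tool's x, y, z in mm; "wx", "wy", "wz": the turn, a rotation vector about the tool's x, y, z in degrees; "grip": the finger opening in mm, from 0 to 91.2. In form: [{"dx": .., "dy": .., "dz": .., "wx": .., "wy": .., "wz": .., "grip": ..}, ...]. A call has 1 to 8 rows; each row is the pose to reach, as a shift and turn from the pose commanded when the call began, along the tool's axes at that moment; what a row does not reach only later rows make up. A row lasts 1/10 s, in which the tool goes at most 50 mm and 8.59 degrees, less where a joint would pass 70% of its speed; a pose out of reach is approached as far as the arm can. A call with a gripper value outside its range is refused whole. The fingers move at their own pace and stop on an object; the grip force is fixed at half the most. Time passes only in rows, so rows that repeat a pose let the fingers close. It gives the time, the measured TCP pose, the force and the opening at its end, in the units of the state.
- manip.get_obs(): the state, without advancing time (a new reading comes with each control period).
- manip.grab_frame(name): name is "side" or "top" or "wrist"; returns the picture (420x560x3 uint8, blue, green, red); there is no depth.
- manip.calibration(name): a dict with "fx", "fy", "cx", "cy" (pixels), "D" ([k1, k2, p1, p2, k3] as OpenCV has them; the pictures are not rectified), "rvec" (rotation vector, rad) and "tvec" (3), from world to camera coordinates, as OpenCV has them; the wrist camera has in their place "tool_from_camera" (4x4, takes a point from camera to tool coordinates, whose origin is the TCP and whose axes are the flange's). Camera axes: x right, y down, z forward; pixel columns grow to the right and rows downward; lengths in m; the calibration is good to about 2 mm. A picture is of the moment at which its call begins: read the wrist's pose just before it. calibration takes no time and is no camera call.
- manip.finish_job(): hands the job in, once; it reports no verdict.
Trained networks look in the newest picture that a camera, given by its name, has taken for a name from the list of things; names that differ only in an ending like _2 or _b are one class to them, and where a whole thing is asked for, a point or a joint stands for the part that bears it (a point fixed in the world has none). Each returns a list of dicts, best first, with "confidence" (0 to 1); they miss things now and then, are a little off and sometimes report something else, mostly with a low value. They report only what shows in the picture. A call takes as long as a camera call.
- manip.outline_of(target, camera): "region" (420x560 bool, what is visible of it) and "rect" ([centre column, centre row, width, height] in pixels, round what is visible of it).
- manip.place_of(target, camera): "centre" ([column, row] in pixels: a listed point, or the origin of a listed thing).
The state is a dict: "time_s": time; "q": joint angles; "joint_velocities": joint speeds; "tau": joint torques, N m; "position": TCP position; "orientation": TCP orientation; "ft_force": force on the tool from outside, world axes, zero at the start; "torque": the same for the moment, N m; "width": finger opening in m.
Only numpy, scipy, OpenCV 4.12 (cv2) and the standard library are available. Lean on these libraries where they do the work, as an engineer would, in place of code of your own. Each camera call takes 0.05 s, during which the arm holds its last target.

## Working session

There is one attempt and no reset: what is moved stays moved. The work goes in short steps, Python scripts to look and compute and a tool call to move; the robot and the scene stay as the last step left them, time stands still between calls to the robot, and variables do not carry over. Pictures are saved under pics/ and viewed, and the job is handed in when it is done.

Besides the shell and the picture viewer there is one more tool, called after "Request:" by a JSON object that holds its "name" and its "arguments", one argument or row to a line. move_arm: Moves the arm, as the interface text tells. Its arguments: {"type":"object","properties":{"plan":{"type":"array"}},"required":["plan"]}

```bash
mkdir -p pics; ls; python3 - <<'E'
from plant import manip
import cv2,numpy as np
o=manip.get_obs();print({k:np.round(v,3).tolist() for k,v in o.items()}, manip.grip_point_offset)
for c in ("side","top","wrist"):
    f=manip.grab_frame(c);cv2.imwrite(f"pics/{c}0.png",f)
    for t in ("hatch_hinge","hatch_bar","carriage_grip","board","optic_post","hex_driver","jar"):
        r=manip.place_of(t,c); print(c,t,[(np.round(x["centre"],1).tolist(),round(x["confidence"],2)) for x in r[:2]])
print(manip.get_obs()["time_s"])
E
```

```text
pics
{'time_s': 0.0, 'q': [-77.712, 21.74, 99.395, 0.0, 58.926, -1.908], 'joint_velocities': [0.071, -0.01, 0.068, -0.03, 0.034, -0.003], 'tau': [0.002, -76.372, -43.437, 0.065, 0.042, -0.0], 'position': [0.172, -0.678, 0.213], 'orientation': [[0.969, 0.245, -0.0], [0.245, -0.969, 0.001], [0.0, -0.001, -1.0]], 'ft_force': [-0.944, -0.633, 0.251], 'torque': [-0.034, -0.002, 0.023], 'width': 0.091} 0.0188
side hatch_hinge [([337.3, 221.2], 0.84)]
side hatch_bar [([241.3, 220.9], 0.77)]
side carriage_grip [([285.8, 177.7], 0.86)]
side board [([314.3, 301.9], 0.44)]
side optic_post [([336.6, 201.3], 0.76)]
side hex_driver [([238.7, 194.3], 0.69), ([287.3, 180.4], 0.31)]
side jar [([313.9, 303.6], 0.71)]
top hatch_hinge [([322.6, 172.3], 0.61)]
top hatch_bar [([311.4, 266.9], 0.75), ([228.7, 159.2], 0.52)]
top carriage_grip [([222.7, 213.4], 0.59)]
top board [([266.1, 217.9], 0.94)]
top optic_post [([226.5, 160.7], 0.62)]
top hex_driver [([196.5, 279.2], 0.68)]
top jar [([386.0, 211.6], 0.61)]
wrist hatch_hinge []
wrist hatch_bar []
wrist carriage_grip []
wrist board []
wrist optic_post []
wrist hex_driver []
wrist jar []
1.2
```

View pics/side0.png

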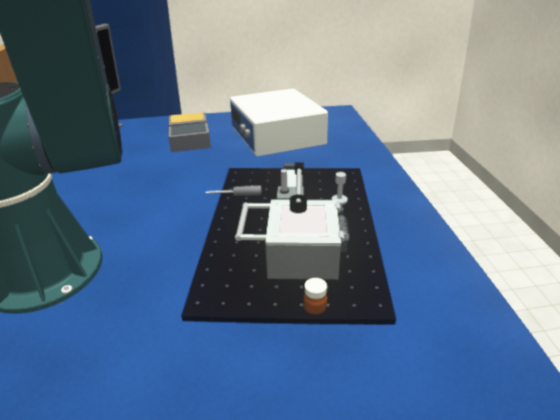

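View pics/top0.png

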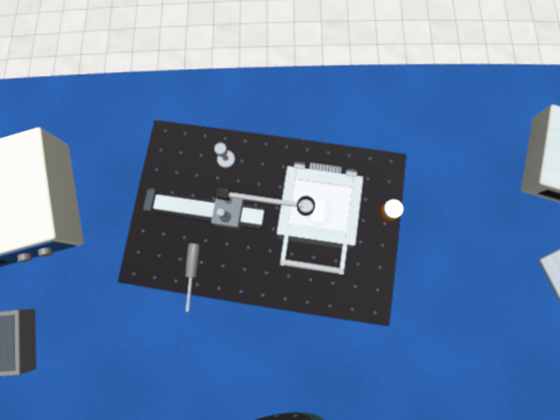

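```bash
cat > h.py <<'E'
from plant import manip
import cv2,numpy as np
def cal(c):
    k=manip.calibration(c);K=np.array([[k["fx"],0,k["cx"]],[0,k["fy"],k["cy"]],[0,0,1.]]);D=np.array(k["D"],float)
    if c=="wrist":
        o=manip.get_obs();T=np.eye(4);T[:3,:3]=o["orientation"];T[:3,3]=o["position"];M=T@np.array(k["tool_from_camera"])
        return K,D,M[:3,:3],M[:3,3]
    R=cv2.Rodrigues(np.array(k["rvec"],float))[0];t=np.array(k["tvec"],float).ravel()
    return K,D,R.T,-R.T@t
def ray(c,p):
    K,D,R,C=cal(c);u=cv2.undistortPoints(np.array([[p]],float),K,D)[0,0]
    d=R@np.array([u[0],u[1],1]);return C,d/np.linalg.norm(d)
def plane(c,p,z):
    C,d=ray(c,p);return C+d*(z-C[2])/d[2]
def tri(obs):
    A=np.zeros((3,3));b=np.zeros(3)
    rs=[ray(*o) for o in obs]
    for C,d in rs:
        P=np.eye(3)-np.outer(d,d);A+=P;b+=P@C
    X=np.linalg.solve(A,b);return X,[np.linalg.norm((np.eye(3)-np.outer(d,d))@(X-C)) for C,d in rs]
def proj(c,X):
    K,D,R,C=cal(c);r=cv2.Rodrigues(R.T)[0];return cv2.projectPoints(np.array(X,float).reshape(-1,3),r,-R.T@C,K,D)[0][:,0]
E
python3 - <<'E'
from h import *
np.set_printoptions(precision=4,suppress=True)
P=dict(hinge=([337.3,221.2],[322.6,172.3],.109),bar=([241.3,220.9],[311.4,266.9],.109),grip=([285.8,177.7],[222.7,213.4],.105),opt=([336.6,201.3],[226.5,160.7],.02),hexd=([238.7,194.3],[196.5,279.2],.02),jar=([313.9,303.6],[386,211.6],.02),board=([314.3,301.9],[266.1,217.9],0))
for n,(s,t,z) in P.items(): print(n,tri([("side",s),("top",t)]),plane("top",t,z),plane("side",s,z))
E
```

```text
hinge (array([ 0.6665, -0.0585,  0.106 ]), [np.float64(0.0006394712447326115), np.float64(0.0006394712447324615)]) [ 0.6649 -0.0582  0.109 ] [ 0.666  -0.0627  0.109 ]
bar (array([ 0.468 , -0.0296,  0.1078]), [np.float64(0.00019224128165674134), np.float64(0.00019224128165660386)]) [ 0.4678 -0.0295  0.109 ] [ 0.4682 -0.0314  0.109 ]
grip (array([0.5834, 0.1527, 0.1055]), [np.float64(0.0025876038156129695), np.float64(0.002587603815613127)]) [0.5809 0.1528 0.105 ] [0.5862 0.1543 0.105 ]
opt (array([0.7222, 0.1617, 0.0205]), [np.float64(0.0012492468338073338), np.float64(0.0012492468338069361)]) [0.7237 0.1617 0.02  ] [0.7211 0.162  0.02  ]
hexd (array([0.4562, 0.2235, 0.0288]), [np.float64(0.010175244820592887), np.float64(0.010175244820592894)]) [0.446  0.2256 0.02  ] [0.4663 0.2393 0.02  ]
jar (array([ 0.5925, -0.2078,  0.0245]), [np.float64(0.0010024554595091523), np.float64(0.0010024554595091776)]) [ 0.5944 -0.209   0.02  ] [ 0.5925 -0.2034  0.02  ]
board (array([ 0.642 ,  0.0859, -0.2613]), [np.float64(0.011302368007657026), np.float64(0.0113023680076572)]) [0.5873 0.0688 0.    ] [ 0.5983 -0.1786  0.    ]
```

```bash
cat >> h.py <<'E'
from scipy.spatial.transform import Rotation as Ro
def go(p,yaw):
    o=manip.get_obs();R=np.array(o["orientation"]);c,s=np.cos(np.radians(yaw)),np.sin(np.radians(yaw))
    Rt=np.array([[c,s,0],[s,-c,0],[0,0,-1]])
    print("t",o["time_s"],"d",np.round(R.T@(np.array(p)-o["position"])*1000,1),"w",np.round(Ro.from_matrix(R.T@Rt).as_rotvec(degrees=True),2))
E
python3 - <<'E'
from h import *
np.set_printoptions(precision=4,suppress=True)
for p in ([155,121],[406,154],[388,325],[119,282]): print(plane("top",p,.02))
go([.46,-.25,.24],-8.3)
E
```

```text
[0.8305 0.3419 0.02  ]
[ 0.7326 -0.2657  0.02  ]
[ 0.3417 -0.199   0.02  ]
[0.4403 0.4054 0.02  ]
t 1.2 d [ 384.7 -344.8  -26.1] w [-0.   0.  22.5]
```

Request:
{"name": "move_arm", "arguments": {
  "plan": [
    {"dx": 45,"dy": 0,"dz": -26,"grip": 70},
    {"dx": 385,"dy": -345,"dz": -26,"wz": 23,"grip": 70},
    {"dx": 385,"dy": -345,"dz": -26,"wz": 23,"grip": 70},
    {"dx": 385,"dy": -345,"dz": -26,"wz": 23,"grip": 70},
    {"dx": 385,"dy": -345,"dz": -26,"wz": 23,"grip": 70},
    {"dx": 385,"dy": -345,"dz": -26,"wz": 23,"grip": 70},
    {"dx": 385,"dy": -345,"dz": -26,"wz": 23,"grip": 70},
    {"dx": 385,"dy": -345,"dz": -26,"wz": 23,"grip": 70}
  ]
}}

```text
validation failed for argument at $.pl...
```

```bash
python3 - <<'E'
from h import *
print(manip.get_obs()["position"],manip.get_obs()["q"])
go([.54,.06,.26],-9.2)
E
```

```text
[ 0.17168057 -0.67862609  0.21392006] [-7.77098852e+01  2.17102295e+01  9.93624812e+01 -1.87458121e-03
  5.89295718e+01 -1.91033110e+00]
t 1.2 d [ 538.3 -625.7  -46.1] w [-0.   0.  23.4]
```

All fields are needed, presumably.

Request:
{"name": "move_arm", "arguments": {
  "plan": [
    {"dx": 45,"dy": 0,"dz": -26,"wx": 0,"wy": 0,"wz": 0,"grip": 70},
    {"dx": 385,"dy": -345,"dz": -26,"wx": 0,"wy": 0,"wz": 23,"grip": 70},
    {"dx": 385,"dy": -345,"dz": -26,"wx": 0,"wy": 0,"wz": 23,"grip": 70},
    {"dx": 385,"dy": -345,"dz": -26,"wx": 0,"wy": 0,"wz": 23,"grip": 70},
    {"dx": 385,"dy": -345,"dz": -26,"wx": 0,"wy": 0,"wz": 23,"grip": 70},
    {"dx": 385,"dy": -345,"dz": -26,"wx": 0,"wy": 0,"wz": 23,"grip": 70},
    {"dx": 385,"dy": -345,"dz": -26,"wx": 0,"wy": 0,"wz": 23,"grip": 70},
    {"dx": 385,"dy": -345,"dz": -26,"wx": 0,"wy": 0,"wz": 23,"grip": 70}
  ]
}}

```text
time_s: 2.0
position: [0.3921, -0.3648, 0.2399]
orientation: [[0.988, -0.153, 0.0], [-0.153, -0.988, -0.0], [0.0, 0.0, -1.0]]
ft_force: [1.2, 0.0, 0.5]
width: 0.0705
```

```bash
python3 - <<'E'
from h import *
print(manip.get_obs()["position"],manip.get_obs()["q"])
go([.54,.08,.26],-9.2)
E
```

```text
[ 0.39208368 -0.36479171  0.23991269] [-4.54293563e+01  4.88860639e+00  1.17473892e+02  2.09850420e-03
  5.76049694e+01  5.33904134e+01]
t 2.0 d [  78.  -462.2  -20.2] w [ 0.02 -0.03  0.38]
```

Request:
{"name": "move_arm", "arguments": {
  "plan": [
    {"dx": 78,"dy": -462,"dz": -20,"wx": 0,"wy": 0,"wz": 0,"grip": 70},
    {"dx": 78,"dy": -462,"dz": -20,"wx": 0,"wy": 0,"wz": 0,"grip": 70},
    {"dx": 78,"dy": -462,"dz": -20,"wx": 0,"wy": 0,"wz": 0,"grip": 70},
    {"dx": 78,"dy": -462,"dz": -20,"wx": 0,"wy": 0,"wz": 0,"grip": 70},
    {"dx": 78,"dy": -462,"dz": -20,"wx": 0,"wy": 0,"wz": 0,"grip": 70},
    {"dx": 78,"dy": -462,"dz": -20,"wx": 0,"wy": 0,"wz": 0,"grip": 70},
    {"dx": 78,"dy": -462,"dz": -20,"wx": 0,"wy": 0,"wz": 0,"grip": 70},
    {"dx": 78,"dy": -462,"dz": -20,"wx": 0,"wy": 0,"wz": 0,"grip": 70}
  ]
}}

```text
time_s: 2.8
position: [0.5178, 0.0148, 0.2572]
orientation: [[0.988, -0.153, 0.001], [-0.153, -0.988, -0.0], [0.001, -0.0, -1.0]]
ft_force: [1.2, -0.8, 0.8]
width: 0.0698
```

```bash
python3 - <<'E'
from h import *
np.set_printoptions(precision=4,suppress=True)
print(manip.get_obs()["position"],manip.get_obs()["q"])
K=cal("wrist");f=manip.grab_frame("wrist");cv2.imwrite("pics/w1.png",f)
for n,z in (("carriage_grip",.105),("hatch_bar",.109),("hatch_hinge",.109)):
  for x in manip.place_of(n,"wrist"): print(n,x["centre"],x["confidence"],plane("wrist",x["centre"],z))
go([.583,.153,.087],-9.2)
E
```

```text
[0.5178 0.0148 0.2572] [ -0.935    1.9032 118.6492  -0.0035  59.3994  97.861 ]
carriage_grip [111.6, 151.5] 0.87 [0.5806 0.1575 0.105 ]
hatch_bar [330.4, 234.4] 0.63 [ 0.4734 -0.0305  0.109 ]
hatch_hinge [112.3, 148.4] 0.67 [0.5822 0.1501 0.109 ]
hatch_hinge [347.6, 0.0] 0.63 [ 0.6668 -0.0662  0.109 ]
hatch_hinge [476.8, 78.9] 0.49 [ 0.5921 -0.1671  0.109 ]
t 3.0 d [  43.8 -147.8  169.7] w [0.01 0.   0.54]
```

View pics/w1.png

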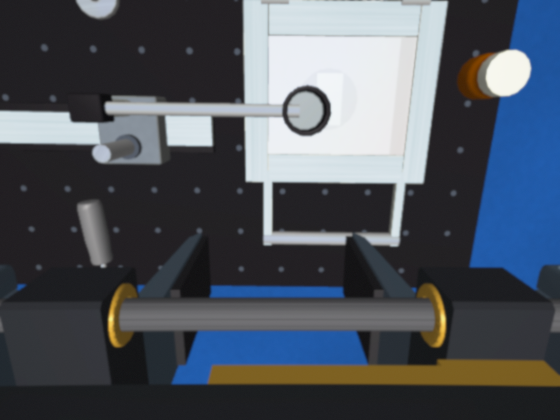

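Request:
{"name": "move_arm", "arguments": {
  "plan": [
    {"dx": 43,"dy": -148,"dz": 50,"wx": 0,"wy": 0,"wz": 0,"grip": 70},
    {"dx": 43,"dy": -148,"dz": 50,"wx": 0,"wy": 0,"wz": 0,"grip": 70},
    {"dx": 43,"dy": -148,"dz": 50,"wx": 0,"wy": 0,"wz": 0,"grip": 70},
    {"dx": 43,"dy": -148,"dz": 50,"wx": 0,"wy": 0,"wz": 0,"grip": 70},
    {"dx": 43,"dy": -148,"dz": 50,"wx": 0,"wy": 0,"wz": 0,"grip": 70},
    {"dx": 43,"dy": -148,"dz": 50,"wx": 0,"wy": 0,"wz": 0,"grip": 70}
  ]
}}

```text
time_s: 3.6
position: [0.5824, 0.1508, 0.2069]
orientation: [[0.988, -0.154, -0.0], [-0.154, -0.988, -0.0], [-0.0, 0.0, -1.0]]
ft_force: [-0.8, -0.7, 0.6]
width: 0.0702
```

```bash
python3 - <<'E'
from h import *
np.set_printoptions(precision=4,suppress=True)
K=cal("wrist");f=manip.grab_frame("wrist");cv2.imwrite("pics/w2.png",f)
for n,z in (("carriage_grip",.105),):
  for x in manip.place_of(n,"wrist"): print(n,x["centre"],x["confidence"],plane("wrist",x["centre"],z))
print(manip.get_obs()["position"])
go([.582,.154,.087],-9.2)
E
```

```text
carriage_grip [274.8, 210.2] 0.62 [0.5826 0.1518 0.105 ]
[0.5825 0.1508 0.2073]
t 3.7 d [ -1.   -3.1 120.3] w [-0.   -0.03  0.31]
```

View pics/w2.png

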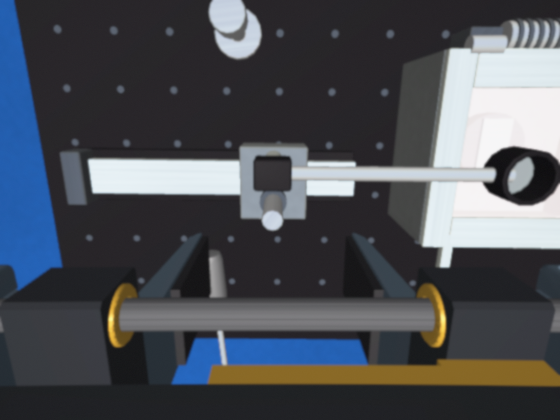

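Request:
{"name": "move_arm", "arguments": {
  "plan": [
    {"dx": 0,"dy": -1,"dz": 50,"wx": 0,"wy": 0,"wz": 0,"grip": 60},
    {"dx": 0,"dy": -1,"dz": 90,"wx": 0,"wy": 0,"wz": 0,"grip": 60},
    {"dx": 0,"dy": -1,"dz": 119,"wx": 0,"wy": 0,"wz": 0,"grip": 60},
    {"dx": 0,"dy": -1,"dz": 119,"wx": 0,"wy": 0,"wz": 0,"grip": 60},
    {"dx": 0,"dy": -1,"dz": 119,"wx": 0,"wy": 0,"wz": 0,"grip": 10},
    {"dx": 0,"dy": -1,"dz": 119,"wx": 0,"wy": 0,"wz": 0,"grip": 10},
    {"dx": 0,"dy": -1,"dz": 119,"wx": 0,"wy": 0,"wz": 0,"grip": 10},
    {"dx": 0,"dy": -1,"dz": 119,"wx": 0,"wy": 0,"wz": 0,"grip": 10}
  ]
}}

```text
time_s: 4.5
position: [0.5835, 0.1535, 0.0891]
orientation: [[0.988, -0.153, 0.002], [-0.153, -0.988, 0.0], [0.002, -0.001, -1.0]]
ft_force: [-0.5, 0.7, -0.3]
width: 0.0309
```

Request:
{"name": "move_arm", "arguments": {
  "plan": [
    {"dx": 0,"dy": 0,"dz": 0,"wx": 0,"wy": 0,"wz": 0,"grip": 10},
    {"dx": 0,"dy": 0,"dz": 0,"wx": 0,"wy": 0,"wz": 0,"grip": 10},
    {"dx": 0,"dy": 0,"dz": 0,"wx": 0,"wy": 0,"wz": 0,"grip": 10},
    {"dx": 0,"dy": 0,"dz": 0,"wx": 0,"wy": 0,"wz": 0,"grip": 10}
  ]
}}

```text
time_s: 4.9
position: [0.5829, 0.1535, 0.0881]
orientation: [[0.988, -0.153, 0.0], [-0.153, -0.988, 0.0], [0.0, -0.0, -1.0]]
ft_force: [-1.1, 0.5, 7.1]
width: 0.0155
```

Request:
{"name": "move_arm", "arguments": {
  "plan": [
    {"dx": 0,"dy": -10,"dz": 0,"wx": 0,"wy": 0,"wz": 0,"grip": 10},
    {"dx": 0,"dy": -25,"dz": 0,"wx": 0,"wy": 0,"wz": 0,"grip": 10},
    {"dx": 0,"dy": -40,"dz": 0,"wx": 0,"wy": 0,"wz": 0,"grip": 10},
    {"dx": 0,"dy": -55,"dz": 0,"wx": 0,"wy": 0,"wz": 0,"grip": 10},
    {"dx": 0,"dy": -70,"dz": 0,"wx": 0,"wy": 0,"wz": 0,"grip": 10},
    {"dx": 0,"dy": -80,"dz": 0,"wx": 0,"wy": 0,"wz": 0,"grip": 10},
    {"dx": 0,"dy": -85,"dz": 0,"wx": 0,"wy": 0,"wz": 0,"grip": 10}
  ]
}}

```text
time_s: 5.6
position: [0.5972, 0.239, 0.0881]
orientation: [[0.988, -0.152, 0.003], [-0.152, -0.988, 0.001], [0.003, -0.001, -1.0]]
ft_force: [8.3, -3.3, 1.1]
width: 0.0156
```

```bash
python3 - <<'E'
from h import *
f=manip.grab_frame("wrist");cv2.imwrite("pics/w3.png",f)
o=manip.get_obs();print(o["position"],o["ft_force"],o["torque"])
E
```

```text
[0.59720582 0.23937652 0.08813068] [7.78236143 1.21009439 0.65437256] [ 0.05995245 -1.30157265 -0.03525696]
```

View pics/w3.png

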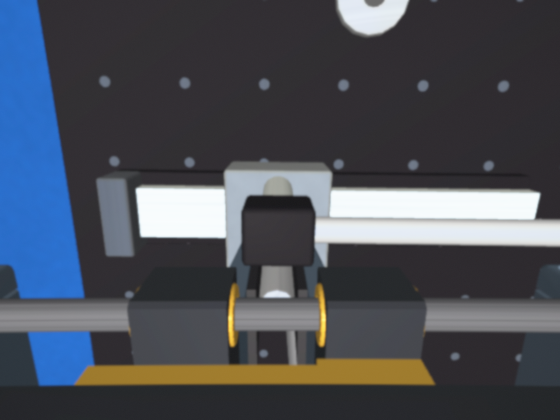

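Request:
{"name": "move_arm", "arguments": {
  "plan": [
    {"dx": 1,"dy": -15,"dz": 0,"wx": 0,"wy": 0,"wz": 0,"grip": 10},
    {"dx": 1,"dy": -30,"dz": 0,"wx": 0,"wy": 0,"wz": 0,"grip": 10},
    {"dx": 1,"dy": -40,"dz": 0,"wx": 0,"wy": 0,"wz": 0,"grip": 10},
    {"dx": 1,"dy": -45,"dz": 0,"wx": 0,"wy": 0,"wz": 0,"grip": 10},
    {"dx": 1,"dy": -48,"dz": 0,"wx": 0,"wy": 0,"wz": 0,"grip": 10},
    {"dx": 1,"dy": -50,"dz": 0,"wx": 0,"wy": 0,"wz": 0,"grip": 10}
  ]
}}

```text
time_s: 6.25
position: [0.6052, 0.2875, 0.0881]
orientation: [[0.988, -0.152, 0.002], [-0.152, -0.988, 0.0], [0.001, -0.001, -1.0]]
ft_force: [5.4, -1.9, 4.8]
width: 0.015
```

Request:
{"name": "move_arm", "arguments": {
  "plan": [
    {"dx": 0.5,"dy": -2,"dz": 0,"wx": 0,"wy": 0,"wz": 0,"grip": 10},
    {"dx": 0.5,"dy": -4,"dz": 0,"wx": 0,"wy": 0,"wz": 0,"grip": 10},
    {"dx": 0.5,"dy": -6,"dz": 0,"wx": 0,"wy": 0,"wz": 0,"grip": 10},
    {"dx": 0.5,"dy": -8,"dz": 0,"wx": 0,"wy": 0,"wz": 0,"grip": 10},
    {"dx": 0.5,"dy": -8,"dz": 0,"wx": 0,"wy": 0,"wz": 0,"grip": 10}
  ]
}}

```text
time_s: 6.75
position: [0.6064, 0.2946, 0.0881]
orientation: [[0.988, -0.152, 0.0], [-0.152, -0.988, -0.001], [0.0, 0.001, -1.0]]
ft_force: [1.3, -6.5, 9.3]
width: 0.0152
```

```bash
python3 - <<'E'
from h import *
f=manip.grab_frame("wrist");cv2.imwrite("pics/w4.png",f)
o=manip.get_obs();print(o["position"],o["ft_force"],o["torque"])
E
```

```text
[0.6063688  0.29457036 0.08807361] [ 1.4387968  -6.68061697  9.14131915] [-1.00981359 -0.23550543  0.05117976]
```

View pics/w4.png

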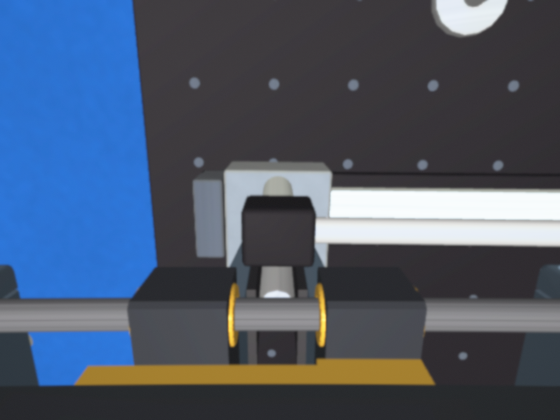

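Request:
{"name": "move_arm", "arguments": {
  "plan": [
    {"dx": 0,"dy": -2,"dz": 0,"wx": 0,"wy": 0,"wz": 0,"grip": 10},
    {"dx": 0,"dy": -4,"dz": 0,"wx": 0,"wy": 0,"wz": 0,"grip": 10},
    {"dx": 0,"dy": -4,"dz": 0,"wx": 0,"wy": 0,"wz": 0,"grip": 10}
  ]
}}

```text
time_s: 7.1
position: [0.6063, 0.2948, 0.0879]
orientation: [[0.988, -0.152, -0.003], [-0.152, -0.988, -0.007], [-0.002, 0.007, -1.0]]
ft_force: [-1.4, -39.9, 22.7]
width: 0.0154
```

Request:
{"name": "move_arm", "arguments": {
  "plan": [
    {"dx": 0,"dy": 3,"dz": 0,"wx": 0,"wy": 0,"wz": 0,"grip": 10},
    {"dx": 0,"dy": 3,"dz": 0,"wx": 0,"wy": 0,"wz": 0,"grip": 60},
    {"dx": 0,"dy": 3,"dz": 0,"wx": 0,"wy": 0,"wz": 0,"grip": 60},
    {"dx": 0,"dy": 3,"dz": 0,"wx": 0,"wy": 0,"wz": 0,"grip": 60},
    {"dx": 0,"dy": 3,"dz": 0,"wx": 0,"wy": 0,"wz": 0,"grip": 60},
    {"dx": 0,"dy": 3,"dz": 0,"wx": 0,"wy": 0,"wz": 0,"grip": 60},
    {"dx": 0,"dy": 3,"dz": -50,"wx": 0,"wy": 0,"wz": 0,"grip": 60},
    {"dx": 0,"dy": 3,"dz": -100,"wx": 0,"wy": 0,"wz": 0,"grip": 60}
  ]
}}

```text
time_s: 7.9
position: [0.6053, 0.2951, 0.1875]
orientation: [[0.988, -0.153, -0.003], [-0.153, -0.988, -0.001], [-0.003, 0.002, -1.0]]
ft_force: [0.4, 0.0, 1.4]
width: 0.0598
```

```bash
python3 - <<'E'
from h import *
np.set_printoptions(precision=4,suppress=True)
for c in ("top","side"):
  f=manip.grab_frame(c);cv2.imwrite(f"pics/{c}5.png",f)
  print(c,[(x["centre"],x["confidence"]) for x in manip.place_of("carriage_grip",c)],[(x["centre"],x["confidence"]) for x in manip.place_of("hatch_bar",c)])
o=manip.get_obs();print(o["position"],o["ft_force"],o["width"])
go([.46,-.02,.22],80.8)
E
```

```text
top [([155.3, 204.0], 0.86), ([384.6, 212.3], 0.31)] [([311.1, 268.1], 0.68)]
side [([288.4, 155.0], 0.87)] [([241.2, 220.3], 0.96)]
[0.6056 0.2952 0.1866] [ 0.4805  0.9197 -0.1407] 0.06006591425815378
t 8.2 d [-95.7 333.8 -33. ] w [ -0.02   0.1  -89.6 ]
```

View pics/top5.png

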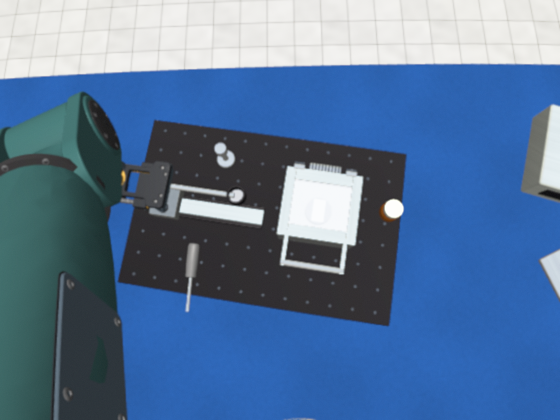

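Request:
{"name": "move_arm", "arguments": {
  "plan": [
    {"dx": 0,"dy": 20,"dz": -33,"wx": 0,"wy": 0,"wz": 0,"grip": 50},
    {"dx": -96,"dy": 334,"dz": -33,"wx": 0,"wy": 0,"wz": -89.6,"grip": 40},
    {"dx": -96,"dy": 334,"dz": -33,"wx": 0,"wy": 0,"wz": -89.6,"grip": 40},
    {"dx": -96,"dy": 334,"dz": -33,"wx": 0,"wy": 0,"wz": -89.6,"grip": 40},
    {"dx": -96,"dy": 334,"dz": -33,"wx": 0,"wy": 0,"wz": -89.6,"grip": 40},
    {"dx": -96,"dy": 334,"dz": -33,"wx": 0,"wy": 0,"wz": -89.6,"grip": 40},
    {"dx": -96,"dy": 334,"dz": -33,"wx": 0,"wy": 0,"wz": -89.6,"grip": 40},
    {"dx": -96,"dy": 334,"dz": -33,"wx": 0,"wy": 0,"wz": -89.6,"grip": 40}
  ]
}}

```text
time_s: 9.0
position: [0.4584, -0.0212, 0.2193]
orientation: [[0.641, 0.767, -0.003], [0.767, -0.641, 0.0], [-0.002, -0.002, -1.0]]
ft_force: [0.8, 0.3, 0.9]
width: 0.0401
```

```bash
python3 - <<'E'
from h import *
go([.45,-.028,.23],80.8)
E
```

```text
t 9.0 d [-10.6  -2.1 -10.6] w [ -0.14   0.05 -30.7 ]
```

Request:
{"name": "move_arm", "arguments": {
  "plan": [
    {"dx": -10,"dy": -2,"dz": -11,"wx": 0,"wy": 0,"wz": -30.7,"grip": 40},
    {"dx": -10,"dy": -2,"dz": -11,"wx": 0,"wy": 0,"wz": -30.7,"grip": 40},
    {"dx": -10,"dy": -2,"dz": -11,"wx": 0,"wy": 0,"wz": -30.7,"grip": 40},
    {"dx": -10,"dy": -2,"dz": -11,"wx": 0,"wy": 0,"wz": -30.7,"grip": 40},
    {"dx": -10,"dy": -2,"dz": -11,"wx": 0,"wy": 0,"wz": -30.7,"grip": 40}
  ]
}}

```text
time_s: 9.5
position: [0.4518, -0.0259, 0.2305]
orientation: [[0.164, 0.986, -0.002], [0.986, -0.164, 0.0], [-0.0, -0.002, -1.0]]
ft_force: [0.1, 0.3, 0.1]
width: 0.0398
```

```bash
python3 - <<'E'
from h import *
np.set_printoptions(precision=4,suppress=True)
f=manip.grab_frame("wrist");cv2.imwrite("pics/w6.png",f)
for n,z in (("hatch_bar",.109),("hatch_hinge",.109)):
  for x in manip.place_of(n,"wrist"): print(n,x["centre"],x["confidence"],plane("wrist",x["centre"],z))
o=manip.get_obs();print(o["position"],o["q"])
go([.469,-.0295,.09],80.8)
for p in ([0.468,-.0295,.109],[.666,-.061,.109]):print(proj("wrist",p))
E
```

```text
hatch_bar [298.6, 202.6] 0.71 [ 0.4707 -0.0285  0.109 ]
hatch_hinge [389.7, 64.3] 0.73 [0.5554 0.0677 0.109 ]
hatch_hinge [537.7, 202.3] 0.65 [ 0.6688 -0.0617  0.109 ]
[ 0.4521 -0.0259  0.231 ] [ -6.2245  -2.877  126.4454   0.0016  56.511    3.4276]
t 9.65 d [ -0.7  17.4 141. ] w [-0.08  0.   -0.45]
[[295.493  204.2151]]
[[534.1993 202.0165]]
```

View pics/w6.png

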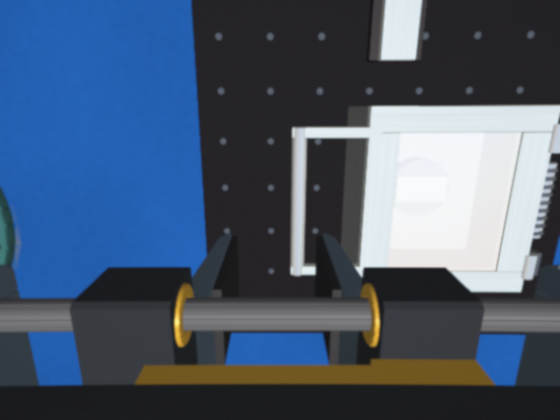

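Request:
{"name": "move_arm", "arguments": {
  "plan": [
    {"dx": -1,"dy": 18,"dz": 30,"wx": 0,"wy": 0,"wz": -0.5,"grip": 40},
    {"dx": -1,"dy": 18,"dz": 60,"wx": 0,"wy": 0,"wz": -0.5,"grip": 40},
    {"dx": -1,"dy": 18,"dz": 90,"wx": 0,"wy": 0,"wz": -0.5,"grip": 40},
    {"dx": -1,"dy": 18,"dz": 120,"wx": 0,"wy": 0,"wz": -0.5,"grip": 40},
    {"dx": -1,"dy": 18,"dz": 140,"wx": 0,"wy": 0,"wz": -0.5,"grip": 40},
    {"dx": -1,"dy": 18,"dz": 140,"wx": 0,"wy": 0,"wz": -0.5,"grip": 40},
    {"dx": -1,"dy": 18,"dz": 140,"wx": 0,"wy": 0,"wz": -0.5,"grip": 40}
  ]
}}

```text
time_s: 10.35
position: [0.4701, -0.0299, 0.0919]
orientation: [[0.157, 0.988, -0.001], [0.988, -0.157, 0.0], [-0.0, -0.001, -1.0]]
ft_force: [0.5, 0.0, 0.6]
width: 0.0399
```

Request:
{"name": "move_arm", "arguments": {
  "plan": [
    {"dx": 0,"dy": 0,"dz": 0,"wx": 0,"wy": 0,"wz": 0,"grip": 5},
    {"dx": 0,"dy": 0,"dz": 0,"wx": 0,"wy": 0,"wz": 0,"grip": 5},
    {"dx": 0,"dy": 0,"dz": 0,"wx": 0,"wy": 0,"wz": 0,"grip": 5},
    {"dx": 0,"dy": 0,"dz": 0,"wx": 0,"wy": 0,"wz": 0,"grip": 5},
    {"dx": 0,"dy": 0,"dz": 0,"wx": 0,"wy": 0,"wz": 0,"grip": 5},
    {"dx": 0,"dy": 0,"dz": 0,"wx": 0,"wy": 0,"wz": 0,"grip": 5}
  ]
}}

```text
time_s: 10.95
position: [0.4693, -0.0298, 0.0917]
orientation: [[0.157, 0.988, -0.002], [0.988, -0.157, 0.0], [0.0, -0.002, -1.0]]
ft_force: [-5.6, 1.4, 3.0]
width: 0.011
```

```bash
python3 - <<'E'
from h import *
np.set_printoptions(precision=4,suppress=True)
f=manip.grab_frame("wrist");cv2.imwrite("pics/w7.png",f)
o=manip.get_obs();print(o)
E
```

```text
{'time_s': 11.0, 'q': array([ -6.4728,  12.7427, 128.176 ,   0.0129,  39.1767,   2.5418]), 'joint_velocities': array([ 0.1288,  0.0158,  0.089 ,  0.0224, -0.1961,  0.0945]), 'tau': array([ -0.207 , -49.7602, -33.3983,  -0.168 ,  -1.3094,  -0.172 ]), 'position': array([ 0.4693, -0.0298,  0.0917]), 'orientation': array([[ 0.1569,  0.9876, -0.0016],
       [ 0.9876, -0.1569,  0.0003],
       [ 0.0001, -0.0017, -1.    ]]), 'ft_force': array([-5.3087,  1.8324,  4.1396]), 'torque': array([ 0.2103,  0.8404, -0.1336]), 'width': 0.011118121872275708}
```

View pics/w7.png

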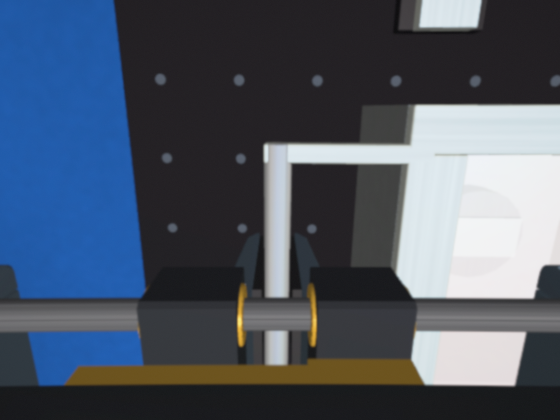

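Request:
{"name": "move_arm", "arguments": {
  "plan": [
    {"dx": 0,"dy": 0.3,"dz": -10,"wx": 0,"wy": 0,"wz": 0,"grip": 5},
    {"dx": 0,"dy": 1,"dz": -20,"wx": 0,"wy": 0,"wz": 0,"grip": 5},
    {"dx": 0,"dy": 2.3,"dz": -30,"wx": 0,"wy": 0,"wz": 0,"grip": 5},
    {"dx": 0,"dy": 4,"dz": -39.7,"wx": 0,"wy": 0,"wz": 0,"grip": 5},
    {"dx": 0,"dy": 6.2,"dz": -49.5,"wx": 0,"wy": 0,"wz": 0,"grip": 5},
    {"dx": 0,"dy": 8.9,"dz": -59.1,"wx": 0,"wy": 0,"wz": 0,"grip": 5},
    {"dx": 0,"dy": 8.9,"dz": -59.1,"wx": 0,"wy": 0,"wz": 0,"grip": 5}
  ]
}}

```text
time_s: 11.7
position: [0.4777, -0.0311, 0.1521]
orientation: [[0.157, 0.988, -0.003], [0.988, -0.157, 0.0], [-0.0, -0.003, -1.0]]
ft_force: [-10.1, 1.6, 0.1]
width: 0.0112
```

```bash
cat >>h.py <<'E'
Rg=np.array([[.1569,.9876,0],[.9876,-.1569,0],[0,0,-1.]]);P0=np.array([.4693,-.0298,.0917])
def ang():
    o=manip.get_obs();d=Rg.T@(o["position"]-P0)*1000
    print("d",d.round(1),"a",np.arctan2(-d[2],200-d[1]).round(3),"r",np.hypot(d[2],200-d[1]).round(1),"w",o["width"],"F",(Rg.T@o["ft_force"]).round(1),o["time_s"])
def arc(a0,l): # rows relative to commanded angle a0
    for a in l: print(a,round(200*(np.cos(a0)-np.cos(a)),1),round(200*(np.sin(a0)-np.sin(a)),1))
E
python3 - <<'E'
from h import *
ang()
arc(.3,[.4,.5,.6,.7,.8,.9,1.0])
manip.grab_frame("side")
print(manip.place_of("hatch_bar","side")[:1])
print(proj("side",P0+[0,0,.0188]+Rg@[0,.0089,-.0591]))
E
```

```text
d [ -0.    8.5 -60.4] a 0.306 r 200.8 w 0.011224304945458487 F [  0.  -10.2  -0.1] 11.7
0.4 6.9 -18.8
0.5 15.6 -36.8
0.6 26.0 -53.8
0.7 38.1 -69.7
0.8 51.7 -84.4
0.9 66.7 -97.6
1.0 83.0 -109.2
[]
[[244.12909327 195.39568028]]
```

Request:
{"name": "move_arm", "arguments": {
  "plan": [
    {"dx": 0,"dy": 6,"dz": -18.8,"wx": 0,"wy": 0,"wz": 0,"grip": 5},
    {"dx": 0,"dy": 14.8,"dz": -36.8,"wx": 0,"wy": 0,"wz": 0,"grip": 5},
    {"dx": 0,"dy": 25.2,"dz": -53.8,"wx": 0,"wy": 0,"wz": 0,"grip": 5},
    {"dx": 0,"dy": 37.3,"dz": -69.7,"wx": 0,"wy": 0,"wz": 0,"grip": 5},
    {"dx": 0,"dy": 50.9,"dz": -84.4,"wx": 0,"wy": 0,"wz": 0,"grip": 5},
    {"dx": 0,"dy": 65.9,"dz": -97.6,"wx": 0,"wy": 0,"wz": 0,"grip": 5},
    {"dx": 0,"dy": 65.9,"dz": -97.6,"wx": 0,"wy": 0,"wz": 0,"grip": 5}
  ]
}}

```text
time_s: 12.5
position: [0.5449, -0.0422, 0.2528]
orientation: [[0.156, 0.988, 0.001], [0.988, -0.156, -0.001], [-0.001, 0.001, -1.0]]
ft_force: [-26.3, -1.1, 30.9]
width: 0.0115
```

```bash
python3 - <<'E'
from h import *
f=manip.grab_frame("side");cv2.imwrite("pics/s8.png",f)
print(manip.place_of("hatch_bar","side")[:1],manip.place_of("hatch_hinge","side")[:1])
ang()
print(proj("side",manip.get_obs()["position"]+[0,0,.0188]))
arc(.9,[.98,1.06,1.14,1.2,1.26,1.30,1.33])
E
```

```text
[{'centre': [274.0, 152.4], 'confidence': 0.96}] [{'centre': [336.8, 220.5], 'confidence': 0.79}]
d [  -0.3   74.7 -159.6] a 0.905 r 202.9 w 0.011550061442487268 F [ -5.3 -24.6 -28.4] 12.65
[[275.29559682 149.58141242]]
0.98 12.9 -9.4
1.06 26.5 -17.8
1.14 40.8 -25.1
1.2 51.9 -29.7
1.26 63.2 -33.8
1.3 70.8 -36.0
1.33 76.6 -37.6
```

View pics/s8.png

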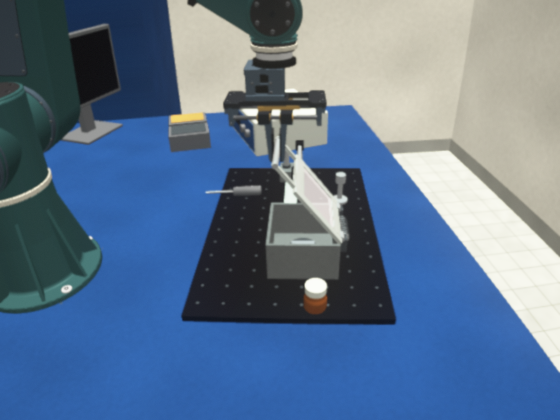

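```bash
cat >>h.py <<'E'
H=np.array([.667,-.0605,.109]);ux=Rg[:,1]
def bar(a): return H+.2*(-np.cos(a)*ux+np.sin(a)*np.array([0,0,1]))
def vis(px,c="side"):
    A=np.arange(-.1,1.6,.005);q=np.array([proj(c,bar(a))[0] for a in A]);e=np.linalg.norm(q-px,axis=1);i=e.argmin();return A[i].round(3),e[i].round(2)
E
python3 - <<'E'
from h import *
print(vis([241.25,220.6]),vis([274.0,152.4]))
for a in (0,.9,.95):print(bar(a),proj("side",bar(a)))
print(proj("side",H))
ang()
E
```

```text
(np.float64(-0.005), np.float64(0.66)) (np.float64(0.88), np.float64(0.44))
[ 0.46948 -0.02912  0.109  ] [[241.87008796 220.26544496]]
[ 0.5442196  -0.04099388  0.26566538] [[275.91297288 151.49117369]]
[ 0.55210596 -0.04224678  0.2716831 ] [[280.04000158 148.56860163]]
[[337.54131209 220.59071416]]
d [  -0.3   74.7 -159.6] a 0.905 r 202.9 w 0.011550061442487268 F [ -5.3 -24.6 -28.4] 12.65
```

Request:
{"name": "move_arm", "arguments": {
  "plan": [
    {"dx": 0,"dy": -1,"dz": -3,"wx": 0,"wy": 0,"wz": 0,"grip": 5},
    {"dx": 0,"dy": 5,"dz": -8,"wx": 0,"wy": 0,"wz": 0,"grip": 5},
    {"dx": 0,"dy": 12,"dz": -13,"wx": 0,"wy": 0,"wz": 0,"grip": 5},
    {"dx": 0,"dy": 18.5,"dz": -17.7,"wx": 0,"wy": 0,"wz": 0,"grip": 5},
    {"dx": 0,"dy": 25.4,"dz": -22,"wx": 0,"wy": 0,"wz": 0,"grip": 5},
    {"dx": 0,"dy": 32.4,"dz": -26,"wx": 0,"wy": 0,"wz": 0,"grip": 5},
    {"dx": 0,"dy": 39.5,"dz": -29.8,"wx": 0,"wy": 0,"wz": 0,"grip": 5}
  ]
}}

```text
time_s: 13.35
position: [0.5831, -0.0485, 0.2783]
orientation: [[0.156, 0.988, 0.001], [0.988, -0.156, -0.001], [-0.001, 0.001, -1.0]]
ft_force: [7.4, -6.7, -18.4]
width: 0.0113
```

```bash
python3 - <<'E'
from h import *
f=manip.grab_frame("side");cv2.imwrite("pics/s9.png",f)
r=manip.place_of("hatch_bar","side")
for x in r: print(x,vis(x["centre"]))
f=manip.grab_frame("wrist");cv2.imwrite("pics/w9.png",f)
ang()
E
```

```text
{'centre': [296.6, 139.5], 'confidence': 0.92} (np.float64(1.13), np.float64(0.23))
d [  -0.6  115.5 -186.7] a 1.146 r 205.0 w 0.01155522043104542 F [-5.6  5.5 14. ] 13.5
```

View pics/w9.png

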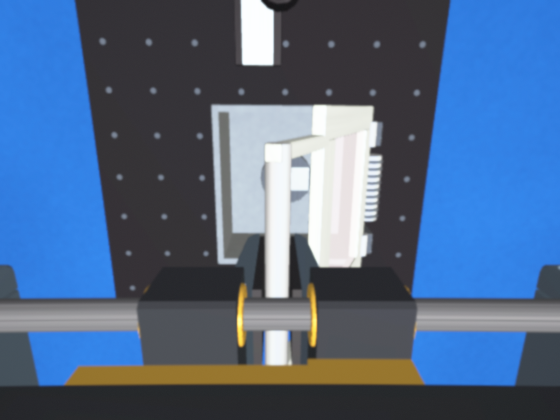

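Request:
{"name": "move_arm", "arguments": {
  "plan": [
    {"dx": 0,"dy": 6,"dz": -2,"wx": 0,"wy": 0,"wz": 0,"grip": 5},
    {"dx": 0,"dy": 12,"dz": -4.2,"wx": 0,"wy": 0,"wz": 0,"grip": 5},
    {"dx": 0,"dy": 23,"dz": -8.2,"wx": 0,"wy": 0,"wz": 0,"grip": 5},
    {"dx": 0,"dy": 34,"dz": -11.5,"wx": 0,"wy": 0,"wz": 0,"grip": 5},
    {"dx": 0,"dy": 41,"dz": -13.4,"wx": 0,"wy": 0,"wz": 0,"grip": 5},
    {"dx": 0,"dy": 41,"dz": -13.4,"wx": 0,"wy": 0,"wz": 0,"grip": 5},
    {"dx": 0,"dy": 41,"dz": -13.4,"wx": 0,"wy": 0,"wz": 0,"grip": 5},
    {"dx": 0,"dy": 41,"dz": -13.4,"wx": 0,"wy": 0,"wz": 0,"grip": 5}
  ]
}}

```text
time_s: 14.3
position: [0.6238, -0.0552, 0.2934]
orientation: [[0.157, 0.988, 0.002], [0.988, -0.157, -0.002], [-0.002, 0.002, -1.0]]
ft_force: [-0.4, -7.0, 1.1]
width: 0.0114
```

```bash
python3 - <<'E'
from h import *
f=manip.grab_frame("side");cv2.imwrite("pics/s10.png",f)
r=manip.place_of("hatch_bar","side")
for x in r: print(x,vis(x["centre"]))
ang()
E
```

```text
{'centre': [318.5, 127.8], 'confidence': 0.6} (np.float64(1.355), np.float64(4.58))
d [  -0.8  156.6 -201.7] a 1.359 r 206.3 w 0.011152277059475944 F [-6.4  0.  -2.2] 14.4
```

View pics/s10.png

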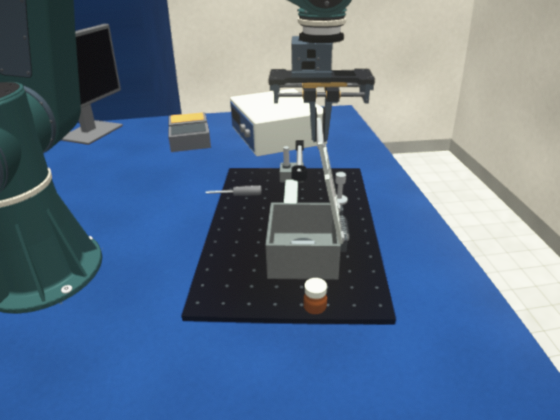

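Request:
{"name": "move_arm", "arguments": {
  "plan": [
    {"dx": 0.3,"dy": -10,"dz": 2.7,"wx": 0,"wy": 0,"wz": 0,"grip": 5},
    {"dx": 0.3,"dy": -21.5,"dz": 6.6,"wx": 0,"wy": 0,"wz": 0,"grip": 5},
    {"dx": 0.3,"dy": -32.8,"dz": 11.2,"wx": 0,"wy": 0,"wz": 0,"grip": 5},
    {"dx": 0.3,"dy": -43.7,"dz": 16.5,"wx": 0,"wy": 0,"wz": 0,"grip": 5},
    {"dx": 0.3,"dy": -52.6,"dz": 21.3,"wx": 0,"wy": 0,"wz": 0,"grip": 5},
    {"dx": 0.3,"dy": -59.5,"dz": 25.5,"wx": 0,"wy": 0,"wz": 0,"grip": 5},
    {"dx": 0.3,"dy": -59.5,"dz": 25.5,"wx": 0,"wy": 0,"wz": 0,"grip": 5},
    {"dx": 0.3,"dy": -59.5,"dz": 25.5,"wx": 0,"wy": 0,"wz": 0,"grip": 5}
  ]
}}

```text
time_s: 15.2
position: [0.5649, -0.0453, 0.2678]
orientation: [[0.156, 0.988, 0.002], [0.988, -0.156, -0.002], [-0.001, 0.002, -1.0]]
ft_force: [-3.7, -5.9, 3.2]
width: 0.011
```

```bash
python3 - <<'E'
from h import *
ang()
f=manip.grab_frame("side");cv2.imwrite("pics/s11.png",f)
r=manip.place_of("hatch_bar","side")
for x in r: print(x,vis(x["centre"]))
f=manip.grab_frame("top");cv2.imwrite("pics/t11.png",f)
for n,z in (("carriage_grip",.105),("optic_post",.02),("jar",.02),("hex_driver",.02)): print(n,[(plane("top",x["centre"],z).round(3),round(x["confidence"],2)) for x in manip.place_of(n,"top")])
f=manip.grab_frame("wrist");cv2.imwrite("pics/w11.png",f)
ang()
E
```

```text
d [  -0.3   96.9 -176.1] a 1.041 r 204.1 w 0.010950019547909385 F [-6.4 -2.7 -3.2] 15.2
{'centre': [286.3, 144.2], 'confidence': 0.84} (np.float64(1.025), np.float64(0.43))
carriage_grip [(array([0.605, 0.295, 0.105]), 0.69)]
optic_post [(array([0.729, 0.163, 0.02 ]), 0.72)]
jar []
hex_driver [(array([0.457, 0.23 , 0.02 ]), 0.69)]
d [  -0.3   97.  -176.2] a 1.042 r 204.1 w 0.011452657954897236 F [-6.6 -3.  -4.6] 15.6
```

View pics/s11.png

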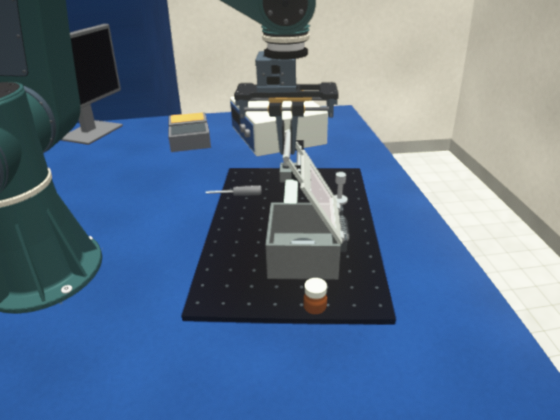

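View pics/w11.png

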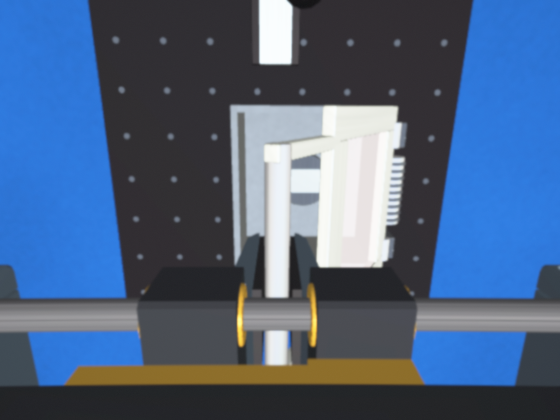

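View pics/t11.png

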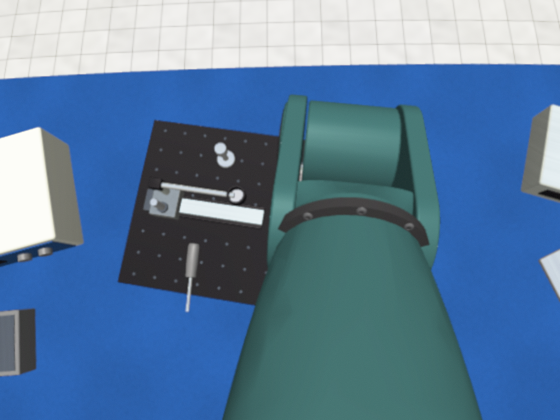

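```bash
python3 - <<'E'
from plant import manip
print(manip.finish_job())
E
```

```text
the job is handed in; nothing more can be done
None
```

I carried out both parts and handed the job in at about 15.6 s of the 59 s allowed. No verdict comes back, so what follows rests on my own checks.

- **Carriage:** I gripped the post and slid it about 142 mm along the rail, until it stopped moving and the push rose to 40 N. It was left there. The last top picture still puts the grip point at (0.605, 0.295), where I released it.
- **Hatch:** I took it by the lift bar, raised it to about 1.35 rad (past 1.26, well short of 1.55), and eased it back down. I was still gripping the bar when I handed in (opening 11 mm).
- **Final hatch angle:** The side camera gives 1.025 rad and the arm's position gives about 1.03–1.04 rad. The range asked for is 0.90 to 1.13. The arm's position stayed the same to 0.1 mm over the last 0.4 s, so it was at rest.
- **Loose things:** The post and the screwdriver measured within about 12 mm of their first positions, which is within the detector's scatter. The arm hid the jar from the top camera at the end, but the side picture shows it where it started.

**Disagreements:**
- The bar moved several millimetres towards the fingertips as the hatch rose. The arm's path radius therefore read 203–206 mm against the real 200 mm.
- That built up to about 37 N at the fingers part-way up. I corrected the path, and the last readings were under 10 N.
- At the top of the lift, the side camera's bar position did not fit the expected arc well (4.6 pixels off), though its angle agreed.

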